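# Open the torch-parts case by its two catch buttons

## Task

Open the grey torch-parts case: press its two round catch buttons down together, one with each fingertip, and keep both down until the lid has sprung up. Then let go and push the lid on over with the outside of the fingers until it lies back against its stop and stays open by itself. Pick nothing up, and leave the case and the things lying round it where they are.

Things in the scene. Friction and masses are not known exactly. Their poses are not given: they have to be found in the camera images.
- parts_case: Grey steel case for torch parts on rubber feet, loose, about 2.5 kg, 157 mm deep (x), 190 wide (y), 52 high. Origin in its underside; x points from the button ledge to the lid's hinge, y left, z up. Front at x -82 mm (a bail handle stands 10 mm out), back at +75; the ledge with the two buttons, 50 high, runs from x -82 to -45, buttons at x -64; the lid covers the rest.
- catch_left (a joint): The left of the two catch buttons on the case (on the case's +y side): travel of the button in m, 0 up, 0.008 fully down. A spring pushes it back up: 1.6 N to start, 4.8 N fully down. From about 0.005 its bolt has let go of the lid; each bolt holds the lid alone.
- catch_right (a joint): The right of the two catch buttons on the case (on the case's -y side): travel of the button in m, 0 up, 0.008 fully down. A spring pushes it back up: 1.6 N to start, 4.8 N fully down. From about 0.005 its bolt has let go of the lid; each bolt holds the lid alone.
- catch_left_top (a point): Middle of the top of the left catch button: a round steel button 25 mm across, 12 mm proud of the front ledge when up, its top then 62 mm above the bench; moves down with the button. The two button centres are 70 mm apart, on the case's y; the fixed key lock, 16 mm across and 3 mm high, lies midway between them.
- catch_right_top (a point): Middle of the top of the right catch button: a round steel button 25 mm across, 12 mm proud of the front ledge when up, its top then 62 mm above the bench; moves down with the button. The two button centres are 70 mm apart, on the case's y; the fixed key lock, 16 mm across and 3 mm high, lies midway between them.
- lid (a joint): Opening angle of the lid in rad: 0 shut, 1.9 (leaning 19 degrees back past upright) against its stop. Freed, it springs up in about a second to about 1.1 and rests there on two spring plungers; past upright it falls back on the stop by its own weight. The hinge is damped and nearly free: a push of 1 to 3 N at the front edge moves it.
- lid_hinge (a point): Middle of the lid's hinge line, along the back of the case, 40 mm above the bench, 139 mm behind the line of the button centres.
- lid_edge (a point): Middle of the lower rim of the lid's front edge, 119 mm from the hinge line; moves with the lid. The lid is a shallow steel tray, 190 mm wide and 12 deep; shut, its top is 52 mm above the bench and its front edge 20 mm behind the button centres. Two hooked tongues, 14 mm wide, hang 18 mm below the rim at y +-35 mm.
- paste_tin: Round white tin of paste, 69 mm across and 32 mm high, standing beside the case; origin in its underside.
- centre_punch: Steel centre punch, 110 mm long and 12 mm thick, lying beside the case; origin at its middle, on the bench.
- hex_nut_1: Bright hexagon nut, 30 x 35 mm and 16 mm high, lying behind the case; origin in its underside.
- square_bar_1: Offcut of square steel bar, 16 x 16 x 72 mm, lying behind the case; origin in its underside.
- soapstone_holder: Flat marking-chalk holder, 145 x 16 x 11 mm, lying in front of the case; origin in its underside.

How it is judged (in metres and radians):
On the way, in this order (a step that is already met when the one before it is completed fails the run):
1. both catch buttons are held down together while the lid springs up (value of joint each of catch_left, catch_right above 0.004 m and value of joint lid above 0.35 rad), for 0.2 s.
2. the lid is pushed over past upright (value of joint lid above 1.75 rad), for 0.2 s.
At the end, for the whole second after the job is handed in: The lid leans back against its stop (over 1.8 rad of 1.9) and is at rest; both catch buttons are up again (under 2 mm); the case stands on the bench within 30 mm of where it was, and each thing round it lies within 40 mm of where it was (value of joint lid between 1.8 and 2 rad and value of joint each of catch_left, catch_right below 0.002 m and velocity of joint lid below 0.1 rad/s and distance of parts_case from where it was at the start of the episode below 0.03 m and height (world z) of parts_case below 0.01 m and distance of each of paste_tin, centre_punch, hex_nut_1, square_bar_1, soapstone_holder from where it was at the start of the episode below 0.04 m); the robot touches nothing.
It fails at once if the case is lifted or tipped off its feet (raised 15 mm or tilted 0.15 rad) or shoved more than 30 mm (height (world z) of parts_case above 0.015 m or angle between parts_case's own z axis and vertical above 0.15 rad or distance of parts_case from where it was at the start of the episode above 0.03 m).
It fails at once if a thing lying round the case is lifted or knocked away (moved more than 40 mm) (distance of any of paste_tin, centre_punch, hex_nut_1, square_bar_1, soapstone_holder from where it was at the start of the episode above 0.04 m).
It also fails if it takes over 40 s, if anything falls off the work surface, if the arm or the gripper's body presses on something with over 40 N, if the wrist force passes 120 N, or if a joint passes its speed limit or range.

## Robot

A 7-joint arm with a two-finger parallel gripper is mounted at the origin on a cart in front of the work surface, level with it; the furniture and walls round the work are solid. World frame = base frame: x ahead of the robot, y to its left, z up, the work surface at z = 0. Lengths are in m, angles in degrees, forces in N, time in s.
With the tool pointing down it reaches from about 0.4 to 0.9 m from the base axis. Payload 5.6 kg.
Tool frame: the origin (TCP) lies midway between the tips of the shut fingers; the grasp point (between the pads) lies 19 mm behind it; z points along the fingers, y is the line along which they close (so a half turn about z gives the same grasp; the last joint's range is limited). The gripper opens to 92 mm and grips with 3 to 60 N. Pads are 20 mm wide; open, the fingers measure 128 mm over their backs; the gripper's body (75 mm by 189 mm) begins 69 mm behind the grasp point.
Start: joints at [-76.089, 26.786, -0.665, 91.828, 0.344, 61.387, -3.226], TCP at [0.183, 0.624, 0.215] pointing down, gripper open.
Joint ranges: [-144.91, 144.91], [-17.63, 115.5], [-89.93, 88.59], [15.96, 139.68], [-74.01, 254.01], [8.47, 105.57], [-167.45, 167.45]. Speed limits (degrees/s): [147.25, 147.25, 180, 180, 180, 180, 180].

## Interface

Orientations are given as a 3x3 rotation matrix whose columns are the frame's x, y, z axes.
In Python, from station import r gives the robot as it stands. The module is installed in compiled form; this text tells all that it offers.
- The arm moves only by the shell command python3 -m jog 'ROWS' [FORCE]. ROWS is JSON, a list of rows, each a list of 7 numbers: the shift along the tool's x, y, z in mm, then the turn, a rotation vector about the tool's x, y, z in degrees, then the opening, from -1 (shut) to 1 (fully open), so that 0 is half open. In form: [[dx, dy, dz, rx, ry, rz, hand], ...]. A call has 1 to 12 rows; each row is the pose to reach, as a shift and turn from the pose commanded when the call began, along the tool's axes at that moment; what a row does not reach only later rows make up. A row lasts 1/12 s, in which the tool goes at most 41.7 mm and 7.16 degrees, less where a joint would pass 70% of its speed; a pose out of reach is approached as far as the arm can. A call with a gripper value outside its range is refused whole. The fingers move at their own pace and stop on an object; FORCE is the grip in N (left out, the last holds). Time passes only in rows, so rows that repeat a pose let the fingers close. It gives the time, the measured TCP pose, the force, the opening and the grip force at its end, in the units of the state.
- r.read_state(): the state, without advancing time (a new reading comes with each control period).
- r.read_camera(name): name is "side" or "top"; returns the picture (420x560x3 uint8, red, green, blue); there is no depth.
- r.camera_params(name): a dict with "vertical_fov" (degrees; the focal length in pixels is half the picture's height over the tangent of half this angle, whatever the lens; pixels are square), "cx", "cy" (the principal point, pixels), "k1" (the pictures are not rectified: a ray, as slopes to the right and down, at radius r is drawn at 1 + k1 r^2 times it, then the intrinsics apply), "rvec" (rotation vector, rad) and "tvec" (3), from world to camera coordinates, as OpenCV has them. Camera axes: x right, y down, z forward; pixel columns grow to the right and rows downward; lengths in m; the calibration is good to about 2 mm. A picture is of the moment at which its call begins. camera_params takes no time and is no camera call.
- r.hand_in(): hands the job in; it is judged then, once.
The state is a dict: "time": time; "joint_positions": joint angles; "joint_velocities": joint speeds; "effort": joint torques, N m; "position": TCP position; "tool_rot": TCP orientation; "contact_force": force on the tool from outside, world axes, zero at the start; "torque": the same for the moment, N m; "gripper_width": opening from 0.0 (shut) to 1.0 (fully open); "finger_force": force on a finger pad.
Only numpy, scipy, OpenCV 4.12 (cv2) and the standard library are available. Lean on these libraries where they do the work, as an engineer would, in place of code of your own. Each camera call takes 0.05 s, during which the arm holds its last target. There are 200 camera calls.

## Working session

There is one attempt and no reset: what is moved stays moved. The work goes in short steps, Python scripts to look and compute and a shell command to move; the robot and the scene stay as the last step left them, time stands still between calls to the robot, and variables do not carry over. Pictures are saved under pics/ and viewed, at most 10 in all, crops included, and the job is handed in when it is done.

```bash
mkdir -p pics; python3 - <<'E'
from station import r
import cv2
s=r.read_state();print({k:s[k] for k in('time','position','tool_rot','contact_force','gripper_width')})
for n in('top','side'):
    cv2.imwrite(f'pics/{n}0.png',r.read_camera(n)[:,:,::-1]);print(n,r.camera_params(n))
E
```

```text
{'time': 0.0, 'position': array([0.18318524, 0.62304851, 0.21365813]), 'tool_rot': array([[-9.59405573e-01,  2.82029821e-01, -3.55506843e-04],
       [ 2.82030011e-01,  9.59404068e-01, -1.70533365e-03],
       [-1.39880232e-04, -1.73637020e-03, -9.99998483e-01]]), 'contact_force': array([-0.51169825, -0.00895298, -0.85523056]), 'gripper_width': 0.999890596918345}
top {'vertical_fov': 47.64879105268629, 'cx': 279.6526304717967, 'cy': 207.22266056205677, 'k1': -0.1455181360377019, 'rvec': array([ 2.14771963, -2.19933299,  0.07303839]), 'tvec': array([-0.11142128,  0.56195195,  0.86946299])}
side {'vertical_fov': 44.646270010367594, 'cx': 277.8962520328282, 'cy': 202.93511910541957, 'k1': -0.055345557071618284, 'rvec': array([ 0.05844282,  2.7963915 , -1.40712511]), 'tvec': array([0.5785676 , 0.11199174, 0.81433637])}
```

View pics/top0.png

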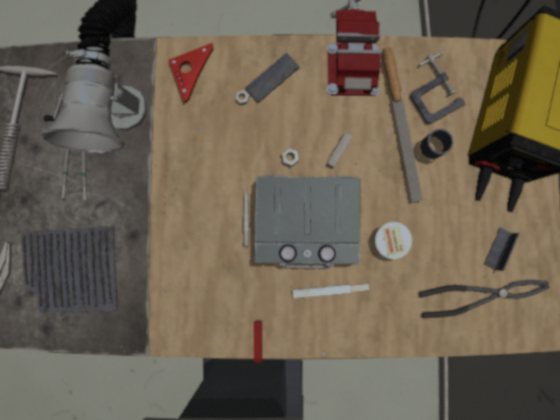

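View pics/side0.png

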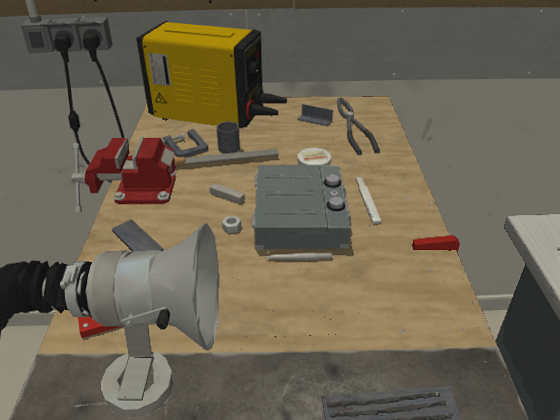

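The top view shows the case with buttons near (288,254) and (327,254), the hinge side towards the top of the picture, the tin at right, the punch at left and the holder in front. The side view shows the buttons near (333,181) and (336,203).

```bash
cat >h.py <<'E'
from station import r
import numpy as np, cv2
def cam(n):
    p=r.camera_params(n);f=210/np.tan(np.radians(p['vertical_fov']/2))
    K=np.array([[f,0,p['cx']],[0,f,p['cy']],[0,0,1]]);d=np.array([p['k1'],0,0,0,0.])
    return K,d,p['rvec'],p['tvec']
def proj(n,P):
    K,d,rv,t=cam(n);return cv2.projectPoints(np.array(P,float).reshape(-1,3),rv,t,K,d)[0][:,0]
def ray(n,uv):
    K,d,rv,t=cam(n);R=cv2.Rodrigues(rv)[0]
    q=cv2.undistortPoints(np.array(uv,float).reshape(-1,1,2),K,d)[:,0]
    return -R.T@t, np.c_[q,np.ones(len(q))]@R
def onz(n,uv,z):
    c,D=ray(n,uv);return c+D*((z-c[2])/D[:,2])[:,None]
E
python3 - <<'E'
from h import *
print(proj('top',[r.read_state()['position']]),proj('side',[r.read_state()['position']]))
t=cv2.imread('pics/top0.png');s=cv2.imread('pics/side0.png')
print(onz('top',[(288,254),(327,254)],.062),onz('side',[(333,180),(336,203)],.062))
a=cv2.resize(t[165:305,235:385],None,fx=4,fy=4,interpolation=cv2.INTER_CUBIC)
cv2.imwrite('pics/ct.png',a)
b=cv2.resize(s[150:270,240:400],None,fx=4,fy=4,interpolation=cv2.INTER_CUBIC)
cv2.imwrite('pics/cs.png',b)
E
```

```text
[[-126.26239197  413.74465234]] [[913.06309877 684.33660474]]
[[ 0.47214036 -0.13814209  0.062     ]
 [ 0.47043537 -0.20746562  0.062     ]] [[ 0.47146849 -0.19668976  0.062     ]
 [ 0.47506756 -0.12711315  0.062     ]]
```

View pics/ct.png

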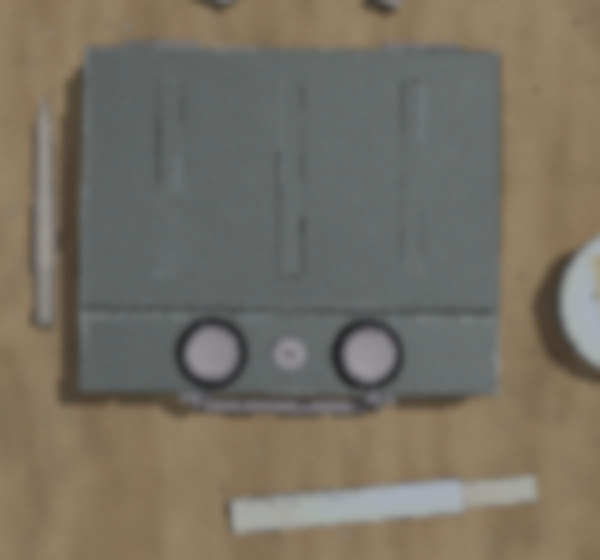

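View pics/cs.png

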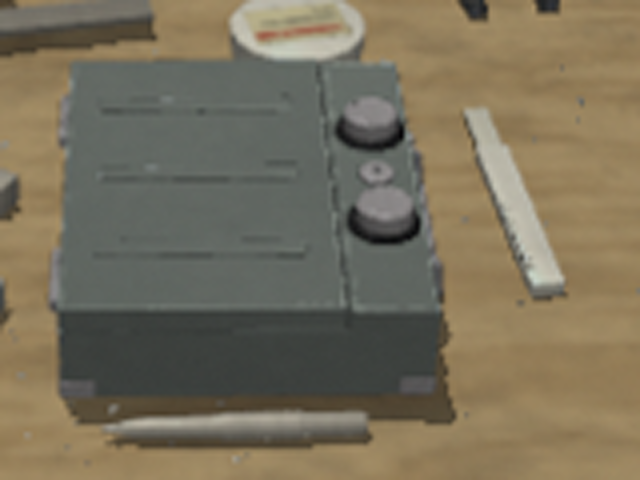

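The crops show both button caps (top crop (212,351) and (370,353); side crop (383,203) and (371,113)), the key lock between them, and a clear ledge.

```bash
python3 - <<'E'
from h import *
P={}
for n,pts in(('top',[(287.6,252.5),(327.2,253)]),('side',[(335.3,200.5),(332.4,178.5)])):
    im=cv2.imread(f'pics/{n}0.png').astype(float)
    c=[]
    for u,v in pts:
        m=((im[...,2]-im[...,1]>4)&(im.mean(2)>(120)))
        k,l,st,ce=cv2.connectedComponentsWithStats(m.astype(np.uint8))
        i=min(range(1,k),key=lambda i:np.hypot(*(ce[i]-(u,v)))+(st[i,4]<15)*99);print(n,ce[i],st[i]); c.append(ce[i])
    print(onz(n,c,.062),onz(n,pts,.062))
    P[n]=pts
ct,Dt=ray('top',P['top']);cs,Ds=ray('side',P['side'])
for a,b in zip(Dt,Ds):
    x=np.linalg.lstsq(np.c_[a,-b],cs-ct,rcond=None)[0];print('tri',ct+a*x[0],cs+b*x[1])
# corners of ledge/case top z=.05 : hinge back corners lid top .052
print(onz('top',[(235+80/4,165+50/4),(235+498/4,165+54/4),(235+80/4,165+308/4),(235+498/4,165+312/4)],.052))
E
```

```text
top [280.42735043 275.01709402] [275 270  13  13 117]
top [339.51923077 273.84615385] [336 269   7  13  52]
[[ 0.43521824 -0.12381957  0.062     ]
 [ 0.43467514 -0.22875391  0.062     ]] [[ 0.47481778 -0.13749531  0.062     ]
 [ 0.47220019 -0.20787192  0.062     ]]
side [392.96867695 207.04698457] [ 340  171  109   75 4278]
side [318.75147155 140.85066492] [ 240   97  181   77 4587]
[[ 0.38088472 -0.11117572  0.062     ]
 [ 0.48260693 -0.33936055  0.062     ]] [[ 0.47533653 -0.13429492  0.062     ]
 [ 0.47194913 -0.20157652  0.062     ]]
tri [ 0.47478334 -0.13749961  0.05962793] [ 0.47478214 -0.13749941  0.05962795]
tri [ 0.47212319 -0.20824282  0.05762543] [ 0.47089927 -0.20804763  0.05763042]
[[ 0.61213719 -0.08144354  0.052     ]
 [ 0.60569107 -0.27190064  0.052     ]
 [ 0.49488286 -0.07920834  0.052     ]
 [ 0.48845934 -0.2676389   0.052     ]]
```

Buttons: L (0.475,-0.1375), R (0.472,-0.208), which are 70.4 mm apart as specified, and the case yaw is about -2°. I'll move there round an arc, at height, with the finger tips set 70 mm apart (opening 52 mm, hand 0.13).

```bash
python3 -m jog '[[-347,-235,0,0,0,-14.4,0.13],[-347,-235,0,0,0,-14.4,0.13],[-347,-235,0,0,0,-14.4,0.13],[-347,-235,0,0,0,-14.4,0.13],[-347,-235,0,0,0,-14.4,0.13],[-347,-235,0,0,0,-14.4,0.13],[-347,-235,0,0,0,-14.4,0.13],[-347,-235,0,0,0,-14.4,0.13],[-347,-235,0,0,0,-14.4,0.13],[-347,-235,0,0,0,-14.4,0.13],[-347,-235,0,0,0,-14.4,0.13],[-347,-235,0,0,0,-14.4,0.13]]'
cat >go.py <<'E'
import sys
from h import *
s=r.read_state();T=s['tool_rot'];p=np.array([float(v) for v in sys.argv[1:4]])
yaw=np.radians(-2);W=np.array([[-np.cos(yaw),-np.sin(yaw),0],[-np.sin(yaw),np.cos(yaw),0],[0,0,-1.]]).T.T
W=np.c_[[-np.cos(yaw),-np.sin(yaw),0],[-np.sin(yaw),np.cos(yaw),0],[0,0,-1.]]
print('t',s['time'],'F',s['contact_force'],'w',s['gripper_width'],'pos',s['position'])
print('shift mm',T.T@(p-s['position'])*1e3,'rot',np.degrees(cv2.Rodrigues(T.T@W)[0].ravel()))
E
python3 go.py 0.4735 -0.1727 0.12
```

```text
time: 1.1
position: [0.4516, 0.2975, 0.2144]
tool_rot: [[-0.999, 0.041, 0.0], [0.041, 0.999, -0.001], [-0.0, -0.001, -1.0]]
contact_force: [-0.1, -0.2, 0.2]
gripper_width: 0.564
finger_force: 0.0
t 1.1 F [-0.11531674 -0.21744309  0.24060724] w 0.5635750916350617 pos [0.45163501 0.2974811  0.21438303]
shift mm [ -40.97816395 -468.81501163   94.81444631] rot [-0.0519481   0.00898513 -0.33380458]
```

```bash
python3 -m jog '[[-41,-469,0,0,0,0,0.13],[-41,-469,0,0,0,0,0.13],[-41,-469,0,0,0,0,0.13],[-41,-469,0,0,0,0,0.13],[-41,-469,0,0,0,0,0.13],[-41,-469,0,0,0,0,0.13],[-41,-469,0,0,0,0,0.13],[-41,-469,0,0,0,0,0.13],[-41,-469,0,0,0,0,0.13],[-41,-469,0,0,0,0,0.13],[-41,-469,0,0,0,0,0.13],[-41,-469,0,0,0,0,0.13]]'; python3 go.py 0.4735 -0.1727 0.085
```

```text
time: 2.1
position: [0.4746, -0.1744, 0.2148]
tool_rot: [[-0.999, 0.039, 0.001], [0.039, 0.999, -0.002], [-0.001, -0.002, -1.0]]
contact_force: [-0.4, 0.5, 0.0]
gripper_width: 0.564
finger_force: 0.0
t 2.1 F [-0.41432718  0.51043509  0.00785302] w 0.5642223060699915 pos [ 0.4746089  -0.17437349  0.21483761]
shift mm [  1.28573565   1.92204439 129.83254182] rot [-0.12934677  0.04947123 -0.22580392]
```

```bash
python3 -m jog '[[1,2,40,0,0,0,0.13],[1,2,75,0,0,0,0.13],[1,2,105,0,0,0,0.13],[1,2,125,0,0,0,0.13],[1,2,140,0,0,0,0.13],[1,2,140,0,0,0,0.13],[1,2,140,0,0,0,0.13]]'; python3 go.py 0.4735 -0.1727 0.055
python3 - <<'E'
from h import *
t=r.read_camera('top');s=r.read_camera('side')
t=cv2.resize(t[195:295,245:375],(520,400),interpolation=2)
s=cv2.resize(s[110:260,240:400],(427,400),interpolation=2)
cv2.imwrite('pics/c1.png',np.hstack([cv2.resize(t,(390,300)),cv2.resize(s,(390,365))[:300]])[:,:,::-1])
E
```

```text
time: 2.68
position: [0.4738, -0.1661, 0.074]
tool_rot: [[-0.999, 0.032, -0.002], [0.032, 0.999, 0.001], [0.002, 0.001, -1.0]]
contact_force: [-0.0, 0.5, 0.4]
gripper_width: 0.567
finger_force: 0.0
t 2.6833 F [-0.02225499  0.47107448  0.43564077] w 0.5673820471724582 pos [ 0.47375388 -0.16614668  0.07400137]
shift mm [ 6.38522429e-03 -6.57483949e+00  1.89956291e+01] rot [ 0.05033221 -0.10659423  0.14583386]
```

View pics/c1.png

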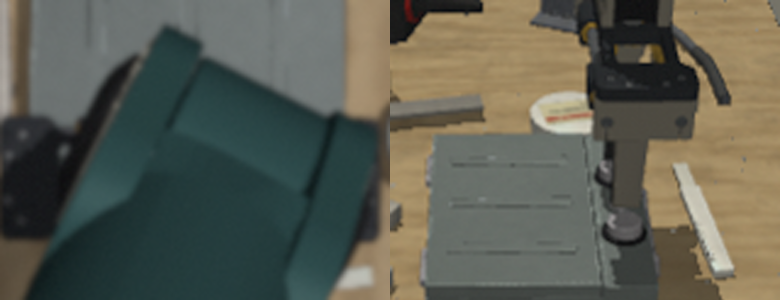

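The side crop shows the near finger just over the left button at crop (625,215), with the far one over the right button. The top view is blocked by the arm. I'll let it settle and correct.

```bash
python3 -m jog '[[0,0,0,0,0,0,0.13],[0,0,0,0,0,0,0.13],[0,0,0,0,0,0,0.13]]' >/dev/null; python3 go.py 0.4735 -0.1727 0.055
```

```text
t 3.0333 F [0.29591684 0.31389787 0.58825494] w 0.5643842338155073 pos [ 0.47442222 -0.16773715  0.07547117]
shift mm [ 0.78765431 -4.99101225 20.46994767] rot [-0.0016861   0.10244066  0.0297574 ]
```

```bash
python3 -m jog '[[1,-5,0,0,0,0,0.13],[1,-5,4,0,0,0,0.13],[1,-5,8,0,0,0,0.13],[1,-5,8,0,0,0,0.13]]' >/dev/null; python3 go.py 0.4735 -0.1727 0.055
```

```text
t 3.3667 F [-0.09658697 -0.00164188 -0.24305482] w 0.5652890780479604 pos [ 0.47198634 -0.17270766  0.06577943]
shift mm [-1.52654482  0.05730884 10.77746471] rot [ 0.0167264  -0.07483311  0.0008699 ]
```

```bash
python3 -m jog '[[0,0,4,0,0,0,0.13],[0,0,8,0,0,0,0.13],[0,0,11,0,0,0,0.13],[0,0,13,0,0,0,0.13],[0,0,13,0,0,0,0.13],[0,0,13,0,0,0,0.13]]' >/dev/null; python3 go.py 0.4735 -0.1727 0.055
```

```text
t 3.8667 F [-3.51956288  1.13591037 12.57346323] w 0.568716788555949 pos [ 0.47278738 -0.17289223  0.05437978]
shift mm [-0.70571898  0.21711598 -0.61988896] rot [0.02741433 0.01804337 0.01299855]
```

```bash
for i in 1 2; do python3 -m jog '[[0,0,0,0,0,0,0.13],[0,0,0,0,0,0,0.13],[0,0,0,0,0,0,0.13],[0,0,0,0,0,0,0.13],[0,0,0,0,0,0,0.13],[0,0,0,0,0,0,0.13],[0,0,0,0,0,0,0.13],[0,0,0,0,0,0,0.13],[0,0,0,0,0,0,0.13]]' >/dev/null; python3 go.py 0.4735 -0.1727 0.055;done
python3 - <<'E'
from h import *
s=r.read_camera('side')
cv2.imwrite('pics/c2.png',cv2.resize(s[80:280,200:420],None,fx=2.5,fy=2.5,interpolation=2)[:,:,::-1])
E
```

```text
t 4.6167 F [-2.44023788  1.43580826 13.71078788] w 0.562196399867026 pos [ 0.47281986 -0.17287317  0.05437007]
shift mm [-0.67399801  0.19688359 -0.62956678] rot [0.02409605 0.02410905 0.01511935]
t 5.3667 F [-2.40437857  1.14070134 12.41681252] w 0.570679204093858 pos [ 0.47278029 -0.172865    0.05435263]
shift mm [-0.71380742  0.19007593 -0.64702896] rot [0.02478792 0.02091493 0.01761282]
```

View pics/c2.png

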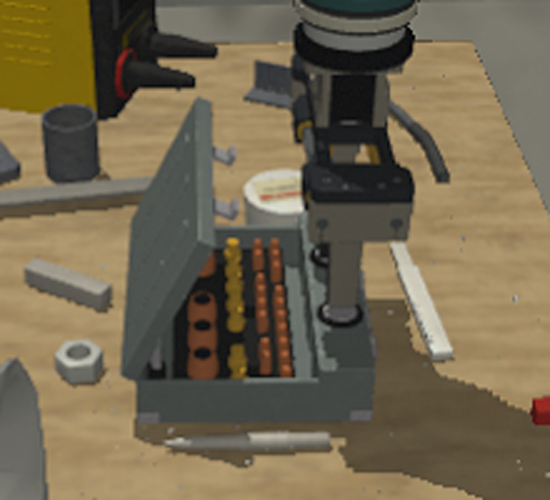

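The lid stands at about 1.1 rad (edge near crop (205,105)) and both buttons are under the fingertips. Now I'll let go: rise, shut the fingers and go to z about 0.125.

```bash
python3 -m jog '[[0,0,-10,0,0,0,0.13],[0,0,-25,0,0,0,0.13],[0,0,-45,0,0,0,-1],[0,0,-65,0,0,0,-1],[0,0,-71,0,0,0,-1],[0,0,-71,0,0,0,-1],[0,0,-71,0,0,0,-1],[0,0,-71,0,0,0,-1],[0,0,-71,0,0,0,-1],[0,0,-71,0,0,0,-1]]' 10; python3 go.py 0.533 -0.1748 0.125
```

```text
time: 6.25
position: [0.472, -0.1726, 0.1236]
tool_rot: [[-0.999, 0.035, -0.002], [0.035, 0.999, 0.0], [0.002, 0.0, -1.0]]
contact_force: [0.2, 0.3, -0.2]
gripper_width: 0.011
finger_force: 0.0
t 6.25 F [ 0.24279647  0.29024462 -0.2375965 ] w 0.010968503627553845 pos [ 0.47201952 -0.17259677  0.12360564]
shift mm [-61.01755503  -0.09462535  -1.50551587] rot [ 0.01161086 -0.10435309  0.01992759]
```

```bash
python3 -m jog '[[-30,0,0,0,0,0,-1],[-55,0,0,0,0,0,-1],[-65,0,0,0,0,0,-1],[-70,0,0,0,0,0,-1],[-75,0,0,0,0,0,-1],[-80,0,0,0,0,0,-1],[-85,0,0,0,0,0,-1],[-90,0,0,0,0,0,-1],[-95,0,0,0,0,0,-1],[-100,0,0,0,0,0,-1]]'; python3 -m jog '[[-5,0,0,0,0,0,-1],[-10,0,0,0,0,0,-1],[-15,0,0,0,0,0,-1],[-20,0,0,0,0,0,-1],[-25,0,0,0,0,0,-1],[-30,0,0,0,0,0,-1],[-30,0,0,0,0,0,-1]]'
```

```text
time: 7.08
position: [0.5728, -0.1763, 0.1248]
tool_rot: [[-0.999, 0.035, 0.0], [0.035, 0.999, 0.0], [-0.0, 0.0, -1.0]]
contact_force: [-0.6, -0.1, 0.7]
gripper_width: 0.0
finger_force: 0.4
time: 7.67
position: [0.6037, -0.1771, 0.1245]
tool_rot: [[-0.999, 0.034, 0.001], [0.034, 0.999, -0.0], [-0.001, -0.0, -1.0]]
contact_force: [0.1, 0.3, 0.2]
gripper_width: 0.001
finger_force: 0.0
```

```bash
python3 -m jog '[[-5,0,0,0,0,0,-1],[-10,0,0,0,0,0,-1],[-15,0,0,0,0,0,-1],[-20,0,0,0,0,0,-1],[-20,0,0,0,0,0,-1],[-20,0,0,0,0,0,-1],[-20,0,0,0,0,0,-1],[-20,0,0,0,0,0,-1],[-20,0,0,0,0,0,-1]]'
python3 - <<'E'
from h import *
s=r.read_camera('side')
cv2.imwrite('pics/c3.png',cv2.resize(s[80:280,180:400],None,fx=2.5,fy=2.5,interpolation=2)[:,:,::-1])
E
```

```text
time: 8.42
position: [0.6224, -0.178, 0.1247]
tool_rot: [[-0.999, 0.035, 0.0], [0.035, 0.999, 0.0], [-0.0, 0.0, -1.0]]
contact_force: [0.7, -0.7, -0.5]
gripper_width: 0.005
finger_force: 0.0
```

View pics/c3.png

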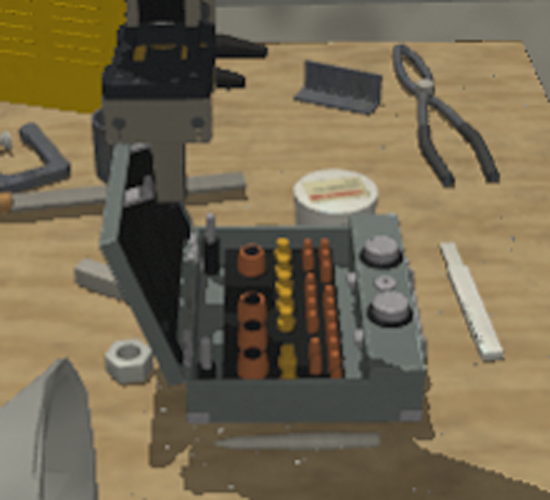

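The lid now leans back past upright (edge near crop (125,155)) and both buttons are up. I'll back off to the front, rise, and check.

```bash
python3 -m jog '[[15,0,0,0,0,0,-1],[40,0,0,0,0,0,-1],[70,0,0,0,0,0,-1],[100,0,-10,0,0,0,-1],[130,0,-40,0,0,0,-1],[150,0,-75,0,0,0,-1],[150,0,-90,0,0,0,-1],[150,0,-90,0,0,0,-1],[150,0,-90,0,0,0,-1],[150,0,-90,0,0,0,-1],[150,0,-90,0,0,0,-1],[150,0,-90,0,0,0,-1]]'
python3 - <<'E'
from h import *
s=r.read_camera('side')
cv2.imwrite('pics/c4.png',cv2.resize(s[80:280,180:400],None,fx=2.5,fy=2.5,interpolation=2)[:,:,::-1])
# expected lid edge ends at 1.9 rad
cx=np.array([.9994,-.035,0]);cy=np.array([.035,.9994,0]);m=np.array([.4735,-.1727,0])
for th in(1.75,1.9):
    e=m+cx*(.139-.119*np.cos(th))+[0,0,.04+.119*np.sin(th)]
    print(th,(proj('side',[e+cy*.095,e-cy*.095])-[180,80])*2.5)
E
```

```text
time: 9.47
position: [0.4722, -0.1725, 0.2132]
tool_rot: [[-0.999, 0.034, -0.003], [0.034, 0.999, 0.0], [0.003, 0.0, -1.0]]
contact_force: [0.1, 0.2, -0.8]
gripper_width: 0.004
finger_force: 0.0
1.75 [[141.60109503 231.79470066]
 [157.94210862  87.86568651]]
1.9 [[113.53018277 238.24073994]
 [134.46632838  93.66774382]]
```

View pics/c4.png

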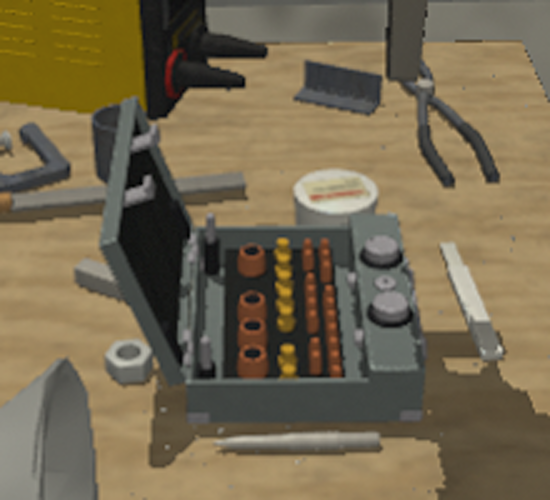

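The lid's front edge runs from (113,240) to (135,98), which matches 1.9 rad. The buttons are up, nothing round the case has moved, and the robot is clear.

```bash
python3 -c "
from station import r
print(r.hand_in())"
```

```text
the job is handed in; nothing more can be done
None
```

The case is open and handed in: both buttons were held down together while the lid sprang up, and the lid now rests on its stop at about 1.9 rad by the last picture, with the buttons up and nothing else visibly moved; the hand-in call returned no verdict.

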